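# Check a tea tin's width in the sliding-jaw gauge

## Task

On the shop counter, find the tea tin whose colour matches the grip post of the sliding-jaw gauge and lift it out of the rack. Stand it on the open counter and let go, so that you can take it by its other two sides, then stand it on the gauge's bed between jaw and anvil, wide way (60 mm) across the jaws, and let go. Slide the jaw gently onto the tin until the tin has pushed the sprung anvil back to about the middle of its travel (red pointer on the white band), never to its stop, and let go; leave the other tins, the jar and the egg tray alone.

Things in the scene. Friction and masses are not known exactly. Their poses are not given: they have to be found in the camera images.
- tin_green_mid (a point): Centre (half-way up, 45 mm above its underside) of the green tea tin, the one to be measured. Rectangular rigid tin with paper label, 60 mm along its x, 42 mm along its y, 90 mm tall (z up), 0.11 to 0.21 kg. It starts upright in one of the three lanes of the rack (any of them).
- tin_red_mid (a point): Centre of the red tin, same size, in another lane. Not to be disturbed.
- tin_yellow_mid (a point): Centre of the yellow tin, same size, in the third lane. Not to be disturbed.
- rack: Fixed wooden rack, origin under its centre: 3 lanes along its y at -52, 0, +52 mm; 162 mm long (y), 66 mm wide (x). Floor 10 mm thick; walls across y rise to 100 mm, level with the tins' tops, so a tin can be taken only by its faces toward the rack's +x and -x (60 mm apart; open sides). 2 mm play at each wall: lift straight up over 100 mm. Tin axes are parallel to the rack's.
- gauge_seat (a point): Point on top of the fixed gauge's bed, 20 mm above the counter; y = slide axis from jaw to anvil, z up. The flat bed reaches 30 mm either way in x (open sides) and 62 mm in y. Anvil face at y = +44 mm at rest, jaw face at y = -48 mm + joint jaw; both 44 mm wide and 90 mm above the bed, level with the top of a tin standing on it.
- gauge: The gauge's base, origin on the counter 20 mm under the seat point, same axes. Behind the anvil stands a grey housing (y = 81 to 127 mm, 105 mm above the counter; the red pointer over it reaches 112 mm); on the jaw's side the slide rail reaches to y = -221 mm.
- jaw (a joint): Position of the sliding jaw in m: 0 fully open (92 mm between the faces), grows towards the anvil, up to 0.062. Starts between 0 and 0.010. About 10 N of friction: it stays where it is left and withstands the anvil spring.
- jaw_grip (a point): Point on the axis of the green square grip post on the jaw's carriage: 22 x 22 mm, faces along the gauge's x and y, 122 mm above the counter, 18 mm below the post's top, 74 mm behind the jaw face (62 mm behind the plate's back, which rises to 110 mm above the counter). Moves with the jaw. The carriage's top is 48 mm above the counter.
- anvil (a joint): How far the sprung anvil is pushed back, in m: 0 at rest, stop at 0.020, spring 450 N/m (4.5 N at the middle). The middle of its travel is 0.010.
- anvil_tip (a point): Tip of the red pointer on the anvil, over the housing's top. A white band 10 mm long, on black, starts 5 mm beyond the tip at rest: with the tip on the band the anvil is pushed back 5 to 15 mm.
- egg_tray: Loose tray of eight brown eggs, 104 (x) x 200 (y) mm, 74 mm tall with the eggs, origin under its centre. Bystander.
- jar: Loose amber glass jar with red cap, 68 mm in diameter, 110 mm tall, origin under its centre. Bystander.
Not all that is in view belongs to the job. Of the things that look like the part that bears tin_green_mid, the middle-sized one is meant.

How it is judged:
On the way, in this order (a step that is already met when the one before it is completed fails the run):
1. The green tin stands upright on the open counter, out of the rack and off the gauge, let go (height (world z) of tin_green_mid between 0.042 and 0.049 m and angle between tin_green_mid's own z axis and vertical below 0.1 rad and contact force between the fingers and tin_green below 0.05 N and linear speed of tin_green below 0.02 m/s), for 0.2 s.
2. The green tin stands on the gauge's bed between jaw and anvil, wide way across the jaws, let go, the anvil not yet pushed (x of tin_green_mid in the frame of gauge_seat between -0.013 and 0.013 m and z of tin_green_mid in the frame of gauge_seat between 0.042 and 0.049 m and angle between tin_green_mid's own z axis and vertical below 0.1 rad and angle between the x axis of tin_green_mid and the y axis of gauge_seat, either way round below 0.17 rad and contact force between the fingers and tin_green below 0.05 N and linear speed of tin_green below 0.02 m/s and y of tin_green_mid in the frame of gauge_seat between -0.03 and 0.02 m and value of joint anvil below 0.003 m), for 0.2 s.
At the end, for the whole second after the job is handed in: The green tin stands upright (within 0.1 rad) on the gauge's bed, within 13 mm of the slide line, its 60 mm way along the slide within 0.17 rad, the jaw up against it (within 3 mm) and pressed on the anvil (over 0.5 N), the anvil pushed back 5 to 15 mm; everything released and at rest (x of tin_green_mid in the frame of gauge_seat between -0.013 and 0.013 m and z of tin_green_mid in the frame of gauge_seat between 0.042 and 0.049 m and angle between tin_green_mid's own z axis and vertical below 0.1 rad and angle between the x axis of tin_green_mid and the y axis of gauge_seat, either way round below 0.17 rad and contact force between the fingers and tin_green below 0.05 N and linear speed of tin_green below 0.02 m/s and value of joint anvil between 0.005 and 0.015 m and y of tin_green_mid in the frame of jaw_grip below 0.107 m and contact force between anvil and tin_green above 0.5 N and velocity of joint jaw between -0.002 and 0.002 m/s); the robot touches nothing.
It fails at once if The anvil is driven to its stop (over 18.5 mm) (value of joint anvil above 0.0185 m).
It fails at once if Another tin is moved more than 25 mm (distance of any of tin_red_mid, tin_yellow_mid from where it was at the start of the episode above 0.025 m).
It fails at once if The egg tray or the jar is moved more than 25 mm (distance of any of egg_tray, jar from where it was at the start of the episode above 0.025 m).
It also fails if it takes over 67 s, if anything falls off the work surface, if the arm or the gripper's body presses on something with over 40 N, if the wrist force passes 120 N, or if a joint passes its speed limit or range.

## Robot

A 6-joint arm with a two-finger parallel gripper is mounted at the origin on the work surface. World frame = base frame: x ahead of the robot, y to its left, z up, the work surface at z = 0. Lengths are in m, angles in rad, forces in N, time in s.
With the tool pointing down it reaches from about 0.35 to 0.775 m from the base axis. Payload 7.3 kg.
Tool frame: the origin (TCP) lies at the very end of the fingers, on their centre line; the grasp point (between the pads) lies 19 mm behind it; z points along the fingers, y is the direction in which the jaws open and shut (so a half turn about z gives the same grasp; the last joint's range is limited). The gripper opens to 92 mm and grips with 3 to 60 N. Pads are 19 mm wide; open, the fingers measure 130 mm over their backs; the gripper's body (75 mm by 190 mm) begins 47 mm behind the grasp point.
Start: joints at [-1.406, 0.342, 1.524, -0, 1.275, -0.146], TCP at [0.161, -0.5, 0.227] pointing down, gripper open.
Joint ranges: [-2.53, 2.53], [-0.77, 2.02], [0.04, 2.7], [-1, 4.14], [0.28, 2.66], [-3.11, 3.11]. Speed limits (rad/s): [2.57, 2.57, 3.14, 3.14, 3.14, 3.14].

## Interface

Orientations are given as [roll, pitch, yaw] about the fixed x, y, z axes, in that order (R = Rz(yaw) Ry(pitch) Rx(roll)).
In Python, from cell import robot gives the robot as it stands.
- The arm moves only by the shell command python3 -m pendant 'ROWS' [OPENING] [FORCE]. ROWS is JSON, a list of rows, each a list of 2 entries, a list of its own where there are three numbers: the shift along the tool's x, y, z in mm, then the turn about the tool's z in degrees. In form: [[[x, y, z], turn], ...]. A call has 1 to 10 rows; each row is the pose to reach, as a shift and turn from the pose measured when the call began, along the tool's axes at that moment; what a row does not reach only later rows make up. A row lasts 1/12 s, in which the tool goes at most 41.7 mm and 7.16 degrees, less where a joint would pass 70% of its speed; a pose out of reach is approached as far as the arm can. A call with a gripper value outside its range is refused whole. OPENING is the opening, from 0 (shut) to 1 (fully open), set as the call begins (- or left out, the last holds). The fingers move at their own pace and stop on an object; FORCE is the grip in N (left out, the last holds). Time passes only in rows, so rows that repeat a pose let the fingers close. It gives the time, the measured TCP pose, the force and the opening at its end, in the units of the state.
- robot.observe(): the state, without advancing time (a new reading comes with each control period).
- robot.read_camera(name): name is "scene" or "top" or "wrist"; returns the picture (420x560x3 uint8, red, green, blue); there is no depth.
- robot.calibration(name): a dict with "vfov" (degrees; the focal length in pixels is half the picture's height over the tangent of half this angle, whatever the lens; pixels are square), "cx", "cy" (the principal point, pixels), "k1" (the pictures are not rectified: a ray, as slopes to the right and down, at radius r is drawn at 1 + k1 r^2 times it, then the intrinsics apply), "rvec" (rotation vector, rad) and "tvec" (3), from world to camera coordinates, as OpenCV has them. Camera axes: x right, y down, z forward; pixel columns grow to the right and rows downward; lengths in m; the calibration is good to about 2 mm. A picture is of the moment at which its call begins: read the wrist's pose just before it. calibration takes no time and is no camera call; for the wrist camera it gives the pose at the moment of the call.
- robot.hand_in(): hands the job in, once; it reports no verdict.
Trained networks look in the newest picture that a camera, given by its name, has taken for a name from the list of things; names that differ only in an ending like _2 or _b are one class to them, and where a whole thing is asked for, a point or a joint stands for the part that bears it (a point fixed in the world has none). Each returns a list of dicts, best first, with "p" (0 to 1); they miss things now and then, are a little off and sometimes report something else, mostly with a low value. They report only what shows in the picture. A call takes as long as a camera call. They do not tell look-alikes from the thing itself.
- robot.find_in(camera, query): "xy" ([column, row] as shares, 0 to 1, of the picture: columns of its width, rows of its height, amid what is visible of it).
The state is a dict: "time": time; "qpos": joint angles; "qvel": joint speeds; "joint_efforts": joint torques, N m; "tool_pos": TCP position; "tool_rot": TCP orientation; "contact_force": force on the tool from outside, world axes, zero at the start; "torque": the same for the moment, N m; "opening": finger opening in m.
Only numpy, scipy, OpenCV 4.12 (cv2) and the standard library are available. Lean on these libraries where they do the work, as an engineer would, in place of code of your own. Each camera call takes 0.05 s, during which the arm holds its last target.

## Working session

There is one attempt and no reset: what is moved stays moved. The work goes in short steps, Python scripts to look and compute and a shell command to move; the robot and the scene stay as the last step left them, time stands still between calls to the robot, and variables do not carry over. Pictures are saved under pics/ and viewed, and the job is handed in when it is done.

```bash
ls; mkdir -p pics
cat > h.py <<'E'
import numpy as np, cv2
from cell import robot
def snap(n,f):
    im=robot.read_camera(n); cv2.imwrite('pics/'+f,im[:,:,::-1]); return im
def cal(n):
    c=robot.calibration(n); f=210/np.tan(np.radians(c['vfov'])/2)
    R=cv2.Rodrigues(np.array(c['rvec'],float))[0]; return c,f,R,np.array(c['tvec'],float)
def ray(n,u,v,C=None):
    c,f,R,t=C or cal(n)
    x,y=(u-c['cx'])/f,(v-c['cy'])/f; rd=np.hypot(x,y); r=rd
    for _ in range(30): r=rd/(1+c['k1']*r*r)
    s=r/rd if rd>0 else 1
    d=R.T@np.array([x*s,y*s,1]); o=-R.T@t; return o,d
def atz(n,u,v,z,C=None):
    o,d=ray(n,u,v,C); return o+d*(z-o[2])/d[2]
def proj(n,P,C=None):
    c,f,R,t=C or cal(n); p=R@np.array(P,float)+t; x,y=p[0]/p[2],p[1]/p[2]; k=1+c['k1']*(x*x+y*y)
    return np.array([c['cx']+f*x*k,c['cy']+f*y*k])
E
python3 - <<'E'
from h import *
print(robot.observe())
for n in('scene','top','wrist'):
    snap(n,n+'0.png'); print(n,robot.calibration(n))
    if n!='wrist':
        for q in('tin_green_mid','tin_red_mid','tin_yellow_mid','jaw_grip','anvil_tip','gauge','rack','egg_tray','jar'):
            print(q,[(round(d['xy'][0]*560),round(d['xy'][1]*420),round(d['p'],2)) for d in robot.find_in(n,q)][:4])
E
```

```text
pics
{'time': 0.0, 'qpos': array([-1.40596621e+00,  3.42697178e-01,  1.52504655e+00, -2.49390413e-05,
        1.27539344e+00, -1.45990537e-01]), 'qvel': array([-0.00235286, -0.00128875,  0.0007853 , -0.00140446,  0.00043739,
        0.0018904 ]), 'joint_efforts': array([-2.58668239e-03, -4.31252074e+01, -2.44219744e+01,  7.16147362e-02,
        5.62680303e-02, -1.35671116e-04]), 'tool_pos': array([ 0.16051484, -0.49941783,  0.22604792]), 'tool_rot': array([-3.14006110e+00, -2.01090474e-04,  3.10827780e-01]), 'contact_force': array([ 0.21314774, -0.35915416, -0.50229716]), 'torque': array([ 0.0247805 , -0.01756691,  0.01189127]), 'opening': 0.0918339512122701}
scene {'vfov': 42.87002341079685, 'cx': 283.5588847586506, 'cy': 216.08973884401615, 'k1': -0.06629742733453077, 'rvec': array([ 1.80643395,  2.02934474, -0.58077117]), 'tvec': array([ 0.08979682, -0.43244572,  1.72069289])}
tin_green_mid [(223, 157, 0.91), (186, 175, 0.81), (182, 139, 0.62), (366, 240, 0.49)]
tin_red_mid [(205, 181, 0.96), (343, 234, 0.21)]
tin_yellow_mid [(219, 188, 0.78)]
jaw_grip [(345, 232, 0.84)]
anvil_tip
[... 223 characters left out ...]
06844802472867, 'k1': -0.16404964311189765, 'rvec': array([ 2.14132757, -2.15162533,  0.17111498]), 'tvec': array([0.00292436, 0.58593856, 1.31460086])}
tin_green_mid [(400, 303, 0.89), (353, 287, 0.8), (390, 251, 0.72)]
tin_red_mid [(364, 248, 0.6), (357, 249, 0.26)]
tin_yellow_mid [(346, 246, 0.56)]
jaw_grip [(221, 210, 0.89)]
anvil_tip [(168, 205, 0.51)]
gauge [(196, 210, 0.61)]
rack [(355, 248, 0.61)]
egg_tray [(264, 128, 0.87)]
jar [(351, 136, 0.76), (193, 207, 0.42)]
wrist {'vfov': 68.4831663435816, 'cx': 282.6174397016001, 'cy': 207.82366589273153, 'k1': -0.0669026820550255, 'rvec': array([-2.35681274,  1.71836388,  0.23155497]), 'tvec': array([-0.52491174, -0.03278114,  0.39028489])}
```

View pics/scene0.png

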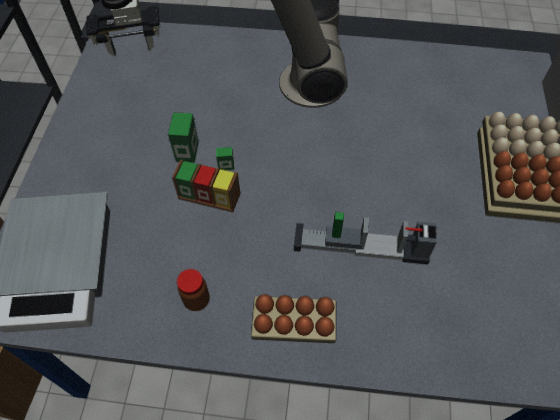

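View pics/top0.png

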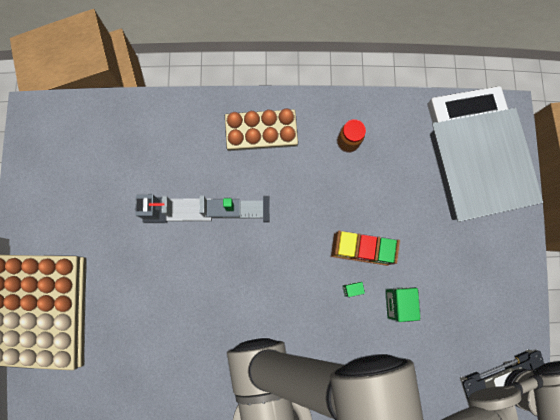

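Run:
```python
import cv2
a=cv2.imread('pics/scene0.png')[120:290,150:430]; cv2.imwrite('pics/s1.png',cv2.resize(a,(800,486),interpolation=2))
a=cv2.imread('pics/top0.png')[170:320,320:420]; b=cv2.imread('pics/top0.png')[150:260,120:260]
cv2.imwrite('pics/t1.png',cv2.resize(a,(400,600),interpolation=2)); cv2.imwrite('pics/t2.png',cv2.resize(b,(760,597),interpolation=2))
```

```text
(no output)
```

View pics/s1.png

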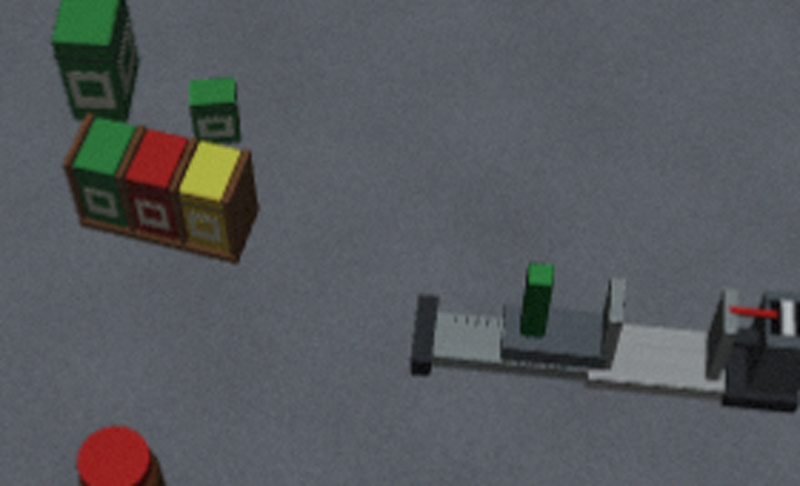

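View pics/t1.png

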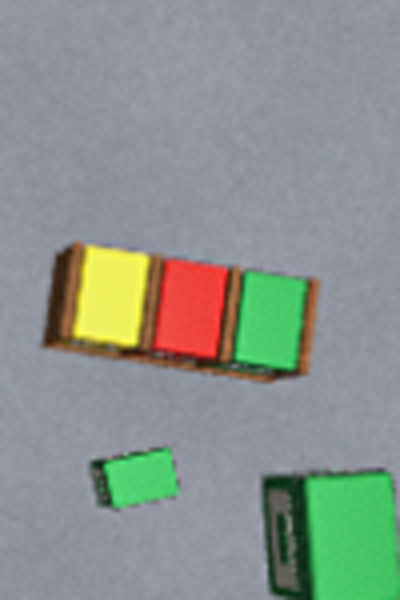

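View pics/t2.png

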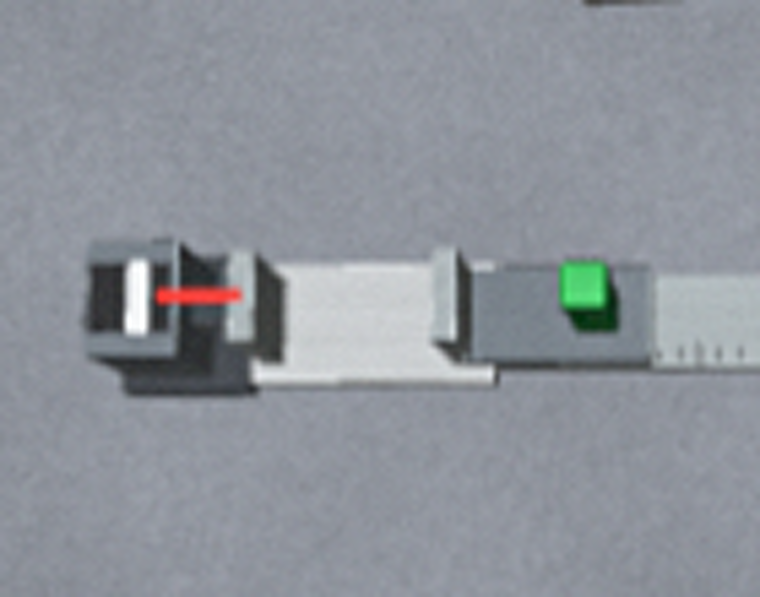

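The green tins in the top view are big (400,303), small (353,287) and mid-size in the rack (389,249). The mid-size one in the rack, at the lane end beside the red tin, fits the description, and its colour matches the green grip post. The crop confirms it. Next I measure.

```bash
cat > meas.py <<'E'
from h import *
def blobs(im,col):
    h=cv2.cvtColor(im,cv2.COLOR_RGB2HSV); H,S,V=[h[:,:,i].astype(int) for i in range(3)]
    r={'green':(H>50)&(H<75),'red':(H<8)|(H>172),'yellow':(H>24)&(H<36)}[col]
    m=(r&(S>130)&(V>110)).astype(np.uint8)
    n,l,st,c=cv2.connectedComponentsWithStats(m)
    return [(c[i],st[i,4],cv2.minAreaRect(np.argwhere(l==i)[:,::-1].astype(np.float32))) for i in range(1,n) if st[i,4]>15]
E
python3 - <<'E'
from meas import *
for n,zz in(('top',0),('scene',0)):
    im=cv2.imread(f'pics/{n}0.png')[:,:,::-1].copy()
    for c in('green','red','yellow'):
        for p,a,r in blobs(im,c):
            print(n,c,p.round(1),a,'z.1',atz(n,*p,.1).round(4),'z.14',atz(n,*p,.14).round(4),'z.11',atz(n,*p,.112).round(4), np.round(r[1],1),round(r[2],1))
E
```

```text
top green [227.  202.2] 73 z.1 [0.588  0.1149 0.1   ] z.14 [0.5816 0.1116 0.14  ] z.11 [0.5861 0.1139 0.112 ] [8. 8.] 90.0
top green [387.1 249.7] 354 z.1 [ 0.4627 -0.2963  0.1   ] z.14 [ 0.4602 -0.2867  0.14  ] z.11 [ 0.4619 -0.2934  0.112 ] [15.9 22.5] 9.5
top green [354.8 289. ] 194 z.1 [ 0.3639 -0.2098  0.1   ] z.14 [ 0.3644 -0.2029  0.14  ] z.11 [ 0.364  -0.2077  0.112 ] [11.5 16.7] 77.5
top green [407.6 304.5] 708 z.1 [ 0.3222 -0.3457  0.1   ] z.14 [ 0.324  -0.3346  0.14  ] z.11 [ 0.3227 -0.3423  0.112 ] [32.4 21.7] 85.6
top red [354.1 129.9] 384 z.1 [ 0.7813 -0.2205  0.1   ] z.14 [ 0.7689 -0.2133  0.14  ] z.11 [ 0.7776 -0.2183  0.112 ] [21. 22.] 90.0
top red [155.8 204. ] 42 z.1 [0.5842 0.3002 0.1   ] z.14 [0.5779 0.2912 0.14  ] z.11 [0.5823 0.2975 0.112 ] [ 2. 14.] 90.0
top red [367.1 246.9] 382 z.1 [ 0.4706 -0.2443  0.1   ] z.14 [ 0.4678 -0.2363  0.14  ] z.11 [ 0.4697 -0.2419  0.112 ] [16.2 23.4] 7.1
top yellow [347.4 243.9] 390 z.1 [ 0.4788 -0.1935  0.1   ] z.14 [ 0.4757 -0.1871  0.14  ] z.11 [ 0.4779 -0.1916  0.112 ] [16.7 23.5] 7.6
scene green [179.8 123.2] 352 z.1 [ 0.30
[... 336 characters left out ...]
4741 -0.2914  0.112 ] [12.1 19.3] 24.4
scene green [339.  215.5] 42 z.1 [0.5593 0.1152 0.1   ] z.14 [0.5845 0.1134 0.14  ] z.11 [0.5669 0.1147 0.112 ] [5. 6.] 90.0
scene red [204.4 175. ] 260 z.1 [ 0.4745 -0.2439  0.1   ] z.14 [ 0.5027 -0.2331  0.14  ] z.11 [ 0.483  -0.2406  0.112 ] [14.  20.5] 24.0
scene red [413.7 228.7] 31 z.1 [0.5764 0.3013 0.1   ] z.14 [0.601  0.2929 0.14  ] z.11 [0.5838 0.2988 0.112 ] [15.  2.] -0.0
scene red [189.1 280.1] 450 z.1 [ 0.7766 -0.2207  0.1   ] z.14 [ 0.7941 -0.2107  0.14  ] z.11 [ 0.7818 -0.2177  0.112 ] [22. 24.] 90.0
scene yellow [222.9 179.4] 280 z.1 [ 0.4831 -0.1927  0.1   ] z.14 [ 0.511  -0.1837  0.14  ] z.11 [ 0.4915 -0.19    0.112 ] [14.7 20.9] 23.2
```

View pics/wrist0.png

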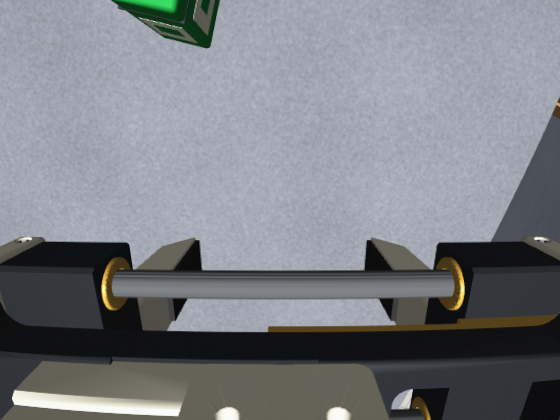

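Run:
```python
from meas import *
from scipy.spatial.transform import Rotation as Ro
o=robot.observe(); Rt=Ro.from_euler('xyz',o['tool_rot']).as_matrix()
c,f,R,t=cal('wrist'); p=-R.T@t
print('cam in tool mm',(Rt.T@(p-o['tool_pos'])*1000).round(1)); print('cam axes in tool', (Rt.T@R.T).round(3))
print(proj('top',[.55,.2,0]),proj('top',[.65,.2,0]))
# jaw/anvil/bed pixel
im=cv2.imread('pics/top0.png')
# edges from crop t2 (scale 5.43, offset 120,150)
s=760/140
def q(x,y): return 120+x/s-.0,150+y/s
for nm,x,y,z in (('anvil top face edge',257,252,.11),('anvil',257,340,.11),('jaw front top',434,250,.11),('jaw front top',434,340,.11),('bed far R',495,385,.02),('pointer tip',157,296,.112),('hous front',178,240,.105),('hous back',88,240,.105),('band R',148,300,.105),('band L',127,300,.105),('post c',583,285,.14)):
    print(nm,atz('top',*q(x,y),z).round(4))
```

```text
cam in tool mm [  71.5    0.  -158.2]
cam axes in tool [[ 0.    -0.964 -0.264]
 [ 1.     0.    -0.   ]
 [ 0.    -0.264  0.964]]
[199.05666143 221.62987063] [199.63953742 186.11112812]
anvil top face edge [0.6022 0.2683 0.11  ]
anvil [0.5601 0.2672 0.11  ]
jaw front top [0.6027 0.1838 0.11  ]
jaw front top [0.5598 0.1831 0.11  ]
bed far R [0.5494 0.1641 0.02  ]
pointer tip [0.581  0.3154 0.112 ]
hous front [0.6091 0.3077 0.105 ]
hous back [0.6094 0.3516 0.105 ]
band R [0.5802 0.3214 0.105 ]
band L [0.5802 0.3316 0.105 ]
post c [0.5809 0.1107 0.14  ]
```

```bash
cat > go.py <<'E'
import sys
from h import *
from scipy.spatial.transform import Rotation as Ro
def go(x,y,z,yaw):
    o=robot.observe(); Rt=Ro.from_euler('xyz',o['tool_rot']).as_matrix()
    d=Rt.T@(np.array([x,y,z])-o['tool_pos'])*1000
    t=-(yaw-np.degrees(o['tool_rot'][2])); t=(t+180)%360-180
    print('shift',d.round(1),'turn',round(t,1),'|',o['tool_pos'].round(4),np.degrees(o['tool_rot']).round(2),'t',o['time'],'op',round(o['opening'],4),'j6',o['qpos'][5].round(2))
if __name__=='__main__': go(*map(float,sys.argv[1:]))
E
python3 go.py .464 -.296 .2 80.7
```

```text
shift [ 351.2 -101.3   26.7] turn -62.9 | [ 0.1606 -0.4999  0.2267] [180.    -0.    17.81] t 1.05 op 0.0918 j6 -0.15
```

```bash
python3 -m pendant '[[[35,-10,2],-6],[[70,-20,5],-12],[[105,-30,8],-18],[[140,-40,10],-25],[[176,-50,13],-31],[[211,-60,16],-38],[[246,-71,19],-44],[[281,-81,21],-50],[[316,-91,24],-57],[[351,-101,26],-63]]' 1; python3 -m pendant '[[[0,0,0],0],[[0,0,0],0]]'
python3 - <<'E'
from meas import *
snap('wrist','w1.png')
from go import go
go(.464,-.296,.2,80.7)
E
```

```text
time: 1.88
tool_pos: [0.4652, -0.295, 0.2006]
tool_rot: [3.142, 0.0, 1.416]
contact_force: [0.9, -0.3, -0.3]
opening: 0.0917
time: 2.05
tool_pos: [0.4664, -0.2936, 0.2002]
tool_rot: [-3.141, -0.0, 1.42]
contact_force: [0.5, 0.4, -0.0]
opening: 0.0918
shift [-1.6 -1.1  0.3] turn 0.5 | [ 0.4654 -0.2946  0.2003] [-1.7996e+02  1.0000e-02  8.1200e+01] t 2.1 op 0.0915 j6 -0.55
```

View pics/w1.png

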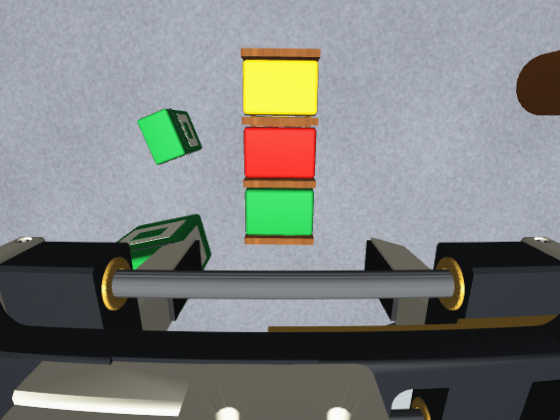

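The wrist picture shows yellow (281,87), red (280,152) and green (279,212) in the rack, squared up to the picture. The small tin is at (170,135) and the big one at (170,240). Next I refine the rack pose.

Run:
```python
from meas import *
C=cal('wrist')
im=cv2.imread('pics/w1.png')[:,:,::-1].copy()
for c in('green','red','yellow'):
    for p,a,r in blobs(im,c):
        if a>200:
            q=[atz('wrist',*b,.1,C) for b in cv2.boxPoints(r)]
            print(c,p.round(1),a,atz('wrist',*r[0],.1,C).round(4),np.round(r[1],1),round(r[2],1),[round(float(np.linalg.norm(q[i]-q[i-1])),4) for i in (1,2)], [round(float(np.degrees(np.arctan2(*(q[i]-q[i-1])[[1,0]]))),1) for i in(1,2)])
from go import go
print(robot.find_in('wrist','tin_green_mid')[:3])
```

```text
green [160.8 136.4] 1540 [ 0.3754 -0.2184  0.1   ] [49.9 31.7] 66.0 [0.027, 0.0394] [12.3, -78.0]
green [279. 212.] 3034 [ 0.462  -0.2979  0.1   ] [45. 68.] 90.0 [0.0582, 0.0409] [-8.8, -97.3]
red [279.2 152. ] 3596 [ 0.4704 -0.2462  0.1   ] [71.3 51.4] 0.9 [0.0424, 0.0581] [78.5, -9.7]
yellow [279.8  86.6] 4014 [ 0.4789 -0.1958  0.1   ] [54. 74.] 90.0 [0.0577, 0.0409] [-8.8, -97.5]
[{'xy': [0.4948, 0.5045], 'p': 0.98}, {'xy': [0.3032, 0.3231], 'p': 0.93}, {'xy': [0.2873, 0.5564], 'p': 0.69}]
```

```bash
python3 go.py .463 -.297 .062 80.6
```

```text
shift [ -1.9  -1.4 138.5] turn 0.5 | [ 0.4648 -0.2953  0.2005] [-1.7997e+02  2.0000e-02  8.1110e+01] t 2.15 op 0.0917 j6 -0.55
```

```bash
python3 -m pendant '[[[-2,-1,25],0.5],[[-2,-1.5,50],0.5],[[-2,-1.5,75],0.5],[[-2,-1.5,95],0.5],[[-2,-1.5,110],0.5],[[-2,-1.5,122],0.5],[[-2,-1.5,130],0.5],[[-2,-1.5,136],0.5],[[-2,-1.5,138],0.5],[[-2,-1.5,138],0.5]]' 1; python3 go.py .463 -.297 .062 80.6
```

```text
time: 2.98
tool_pos: [0.4626, -0.2975, 0.0626]
tool_rot: [-3.141, 0.0, 1.406]
contact_force: [0.1, 0.2, 0.3]
opening: 0.0919
shift [0.6 0.3 0.6] turn -0.1 | [ 0.4626 -0.2975  0.0626] [-1.7997e+02  2.0000e-02  8.0550e+01] t 2.9833 op 0.0919 j6 -0.55
```

```bash
python3 -m pendant '[[[0,0,0],0],[[0,0,0],0],[[0,0,0],0],[[0,0,0],0],[[0,0,0],0],[[0,0,0],0],[[0,0,0],0],[[0,0,0],0]]' 0.5 20; python3 go.py .463 -.297 .17 80.6
```

```text
time: 3.65
tool_pos: [0.4627, -0.2975, 0.0628]
tool_rot: [-3.141, 0.001, 1.406]
contact_force: [-0.2, 1.2, 2.8]
opening: 0.06
shift [   0.5    0.2 -107.2] turn -0.0 | [ 0.4627 -0.2975  0.0628] [-1.7998e+02  3.0000e-02  8.0550e+01] t 3.65 op 0.06 j6 -0.55
```

```bash
python3 -m pendant '[[[0,0,-6],0],[[0,0,-14],0],[[0,0,-26],0],[[0,0,-40],0],[[0,0,-56],0],[[0,0,-72],0],[[0,0,-88],0],[[0,0,-104],0],[[0,0,-118],0],[[0,0,-120],0]]'
python3 - <<'E'
from meas import *
snap('wrist','w2.png'); snap('scene','s2.png')
E
```

```text
time: 4.48
tool_pos: [0.4637, -0.2983, 0.186]
tool_rot: [3.137, 0.003, 1.406]
contact_force: [0.3, 0.3, -1.1]
opening: 0.0598
```

View pics/s2.png

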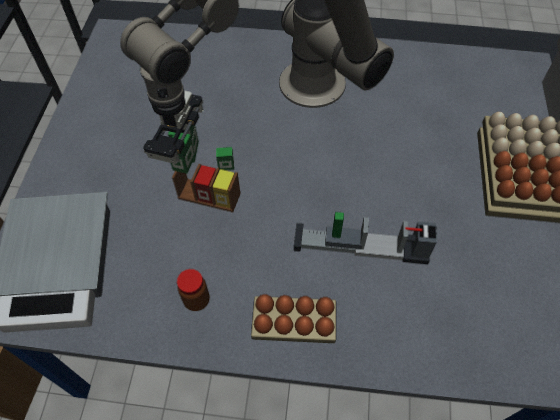

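View pics/w2.png

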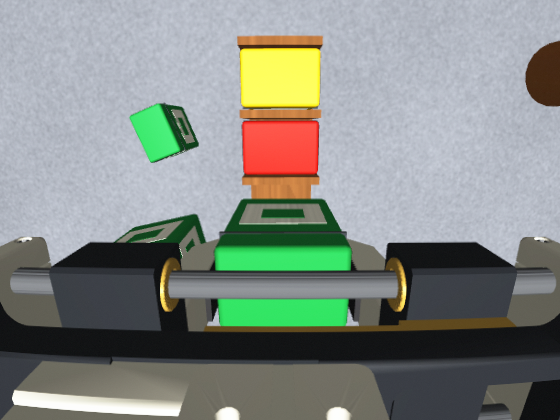

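The tin is held square and clear of the rack, and the other tins have not moved. Next I carry it to the open counter at (0.43, 0.05), turning so its wide way lies along the gauge's slide.

```bash
python3 go.py .43 .05 .186 0
```

```text
shift [337.5 -89.5  -3.1] turn 80.6 | [ 0.4629 -0.2976  0.1835] [1.7994e+02 8.0000e-02 8.0550e+01] t 4.5833 op 0.0598 j6 -0.55
```

```bash
python3 -m pendant '[[[15,-4,-2],0],[[45,-12,-3],5],[[78,-21,-3],11],[[112,-30,-3],18],[[147,-39,-3],25],[[182,-48,-3],32],[[217,-57,-3],39],[[250,-66,-3],46],[[280,-74,-3],53],[[305,-81,-3],60]]'; python3 go.py .43 .05 .186 0
```

```text
time: 5.42
tool_pos: [0.4314, 0.0182, 0.1852]
tool_rot: [3.141, 0.002, 0.388]
contact_force: [0.8, 0.3, -2.1]
opening: 0.0599
shift [ 10.7 -30.   -0.9] turn 22.2 | [0.4314 0.0182 0.1852] [1.7999e+02 9.0000e-02 2.2200e+01] t 5.4167 op 0.0599 j6 1.05
```

```bash
python3 -m pendant '[[[5,-14,-1],7],[[8,-24,0],14],[[10,-30,12],20],[[10.5,-30,35],22.2],[[10.5,-30,60],22.2],[[10.5,-30,83],22.2],[[10.5,-30,103],22.2],[[10.5,-30,116],22.2],[[10.5,-30,122],22.2],[[10.5,-30,124],22.2]]'; python3 go.py .43 .05 .053 0
```

```text
time: 6.25
tool_pos: [0.428, 0.0502, 0.0599]
tool_rot: [3.141, 0.005, 0.0]
contact_force: [0.5, -0.1, -0.9]
opening: 0.0598
shift [2.  0.2 6.8] turn 0.0 | [0.428  0.0502 0.0599] [1.7998e+02 2.8000e-01 2.0000e-02] t 6.25 op 0.0598 j6 1.51
```

```bash
python3 -m pendant '[[[0,0,2],0],[[0,0,4],0],[[0,0,5],0],[[0,0,6],0],[[0,0,6.5],0],[[0,0,6.5],0]]'; python3 -m pendant '[[[0,0,0],0]]'
```

```text
time: 6.75
tool_pos: [0.4282, 0.0502, 0.0536]
tool_rot: [3.141, 0.004, 0.0]
contact_force: [-0.2, -0.4, -1.4]
opening: 0.0597
time: 6.83
tool_pos: [0.4283, 0.0502, 0.0538]
tool_rot: [3.141, 0.004, 0.0]
contact_force: [0.5, -0.8, -2.0]
opening: 0.06
```

```bash
python3 -m pendant '[[[0,0,0.7],0],[[0,0,1.2],0],[[0,0,1.5],0],[[0,0,1.5],0]]'
```

```text
time: 7.17
tool_pos: [0.4284, 0.0502, 0.0528]
tool_rot: [3.141, 0.003, 0.0]
contact_force: [-1.9, 0.5, 5.0]
opening: 0.06
```

Contact: the force has changed to +5 N. I release and rise.

```bash
python3 -m pendant '[[[0,0,0],0],[[0,0,0],0],[[0,0,0],0],[[0,0,0],0],[[0,0,0],0],[[0,0,0],0],[[0,0,0],0]]' 1; python3 -m pendant '[[[0,0,-8],0],[[0,0,-22],0],[[0,0,-42],0],[[0,0,-65],0],[[0,0,-90],0],[[0,0,-112],0],[[0,0,-125],-7],[[0,0,-130],-14],[[0,0,-130],-21],[[0,0,-130],-28]]'; python3 -m pendant '[[[0,0,0],-7],[[0,0,0],-14],[[0,0,0],-21],[[0,0,0],-28],[[0,0,0],-35],[[0,0,0],-42],[[0,0,0],-49],[[0,0,0],-56],[[0,0,0],-62],[[0,0,0],-62]]'
python3 - <<'E'
from meas import *
C=cal('wrist');im=snap('wrist','w3.png')
for n,im,C in(('wrist',im,C),('top',snap('top','t3.png'),cal('top')),('scene',snap('scene','s3.png'),cal('scene'))):
  for p,a,r in blobs(im,'green'):
    if a>100:
        q=[atz(n,*b,.09,C) for b in cv2.boxPoints(r)]
        print(n,p.round(1),a,'cog',atz(n,*p,.09,C).round(4),atz(n,*r[0],.09,C).round(4),[round(float(np.linalg.norm(q[i]-q[i-1])),4) for i in (1,2)], [round(float(np.degrees(np.arctan2(*(q[i]-q[i-1])[[1,0]]))),1) for i in(1,2)])
from go import go
go(.428,.05,.18,90)
E
```

```text
time: 7.75
tool_pos: [0.4284, 0.0502, 0.0527]
tool_rot: [3.141, 0.003, 0.0]
contact_force: [-0.8, 0.8, 0.1]
opening: 0.0919
time: 8.58
tool_pos: [0.4291, 0.0503, 0.1839]
tool_rot: [-3.141, 0.002, 0.495]
contact_force: [-0.8, 0.2, -0.3]
opening: 0.0919
time: 9.42
tool_pos: [0.429, 0.0503, 0.1844]
tool_rot: [-3.14, 0.001, 1.581]
contact_force: [-0.2, -1.2, 0.8]
opening: 0.0919
wrist [509.5 144.2] 906 cog [0.6184 0.1093 0.09  ] [0.6185 0.1094 0.09  ] [0.0274, 0.0264] [90.4, -5.5]
wrist [281.8 207.8] 3213 cog [0.4285 0.0522 0.09  ] [0.4287 0.0521 0.09  ] [0.0583, 0.0396] [89.4, 0.6]
top [354.8 289. ] 195 cog [ 0.3638 -0.2115  0.09  ] [ 0.3638 -0.2113  0.09  ] [0.0431, 0.0295] [-79.6, -169.8]
top [407.6 304.4] 709 cog [ 0.3218 -0.3484  0.09  ] [ 0.3218 -0.3486  0.09  ] [0.0576, 0.0835] [-87.2, -177.5]
scene [179.8 123.3] 368 cog [ 0.2968 -0.3517  0.09  ] [ 0.2972 -0.352   0.09  ] [0.0865, 0.0535] [-176.4, 80.1]
scene [223.4 151.3] 115 cog [ 0.3828 -0.2103  0.09  ] [ 0.3837 -0.21    0.09  ] [0.0412, 0.0244] [96.4, 9.7]
scene [317.9 174.5] 224 cog [0.4319 0.0523 0.09  ] [0.4323 0.0517 0.09  ] [0.0349, 0.0559] [-177.7, 91.9]
shift [-0.3 -1.1  4.2] turn 0.2 | [0.4291 0.0503 0.1842] [-1.7993e+02  4.0000e-02  9.0170e+01] t 9.5667 op 0.0922 j6 -0.06
```

View pics/w3.png

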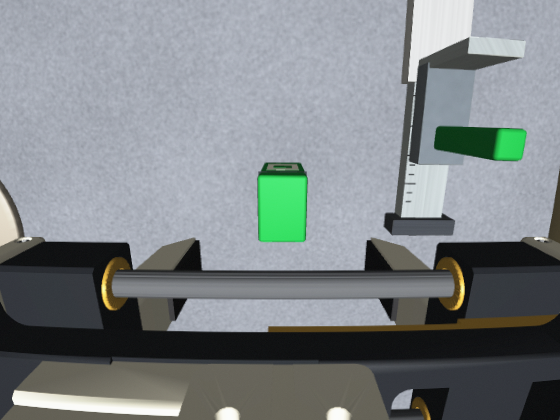

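View pics/s3.png

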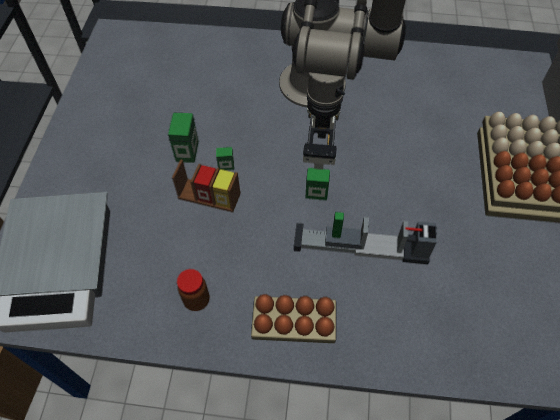

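The tin stands upright on the counter at (0.4285, 0.0515), square to the world within 0.6°. In the wrist view it is at (282,208), and it is released. I regrip it by the 42 mm sides.

```bash
python3 go.py .4287 .0512 .054 90; python3 -m pendant '[[[1,0,25],0],[[1,0,55],0],[[1,0,80],0],[[1,0,100],0],[[1,0,113],0],[[1,0,122],0],[[1,0,128],0],[[1,0,130],0],[[1,0,130],0]]' 1;  python3 go.py .4287 .0512 .054 90
```

```text
shift [  1.   -0.2 130.2] turn 0.2 | [0.4291 0.0503 0.1842] [-1.7993e+02  4.0000e-02  9.0170e+01] t 9.5667 op 0.0922 j6 -0.06
time: 10.32
tool_pos: [0.4289, 0.0512, 0.0541]
tool_rot: [-3.14, 0.001, 1.573]
contact_force: [0.6, -0.6, 0.7]
opening: 0.0917
shift [ 0.  -0.2  0.1] turn 0.1 | [0.4289 0.0512 0.0541] [-1.799e+02  4.000e-02  9.011e+01] t 10.3167 op 0.0917 j6 -0.06
```

```bash
python3 -m pendant '[[[0,0,0],0],[[0,0,0],0],[[0,0,0],0],[[0,0,0],0],[[0,0,0],0],[[0,0,0],0],[[0,0,0],0],[[0,0,0],0],[[0,0,0],0],[[0,0,0],0]]' 0.3 20; python3 -m pendant '[[[0,0,-5],0],[[0,0,-15],0],[[0,0,-30],0],[[0,0,-50],0],[[0,0,-75],0],[[0,0,-100],0],[[0,0,-125],0],[[0,0,-145],0],[[0,0,-155],0],[[0,0,-155],0]]'; python3 go.py .5 .08 .21 90
```

```text
time: 11.15
tool_pos: [0.4288, 0.0512, 0.0541]
tool_rot: [-3.14, 0.001, 1.573]
contact_force: [-0.9, -0.1, 0.7]
opening: 0.0418
time: 11.98
tool_pos: [0.4302, 0.0513, 0.2116]
tool_rot: [3.139, 0.001, 1.573]
contact_force: [0.9, -0.2, -1.1]
opening: 0.0417
shift [28.6 69.9  1.7] turn 0.1 | [0.4302 0.0513 0.2116] [1.7983e+02 5.0000e-02 9.0120e+01] t 11.9833 op 0.0417 j6 -0.06
```

```bash
python3 -m pendant '[[[5,14,0],0],[[13,40,0],0],[[20,70,-4],0],[[26,98,-8],0],[[32,122,-8],0],[[37,140,-8],0],[[40,150,-8],0],[[40,152,-8],0],[[40,152,-8],0],[[40,152,-8],0]]'
python3 - <<'E'
from go import go
from meas import *
go(.582,.09,.21,90)
snap('wrist','w4.png');
E
```

```text
time: 12.82
tool_pos: [0.5811, 0.0914, 0.2191]
tool_rot: [3.141, 0.001, 1.573]
contact_force: [-0.2, -0.4, -2.3]
opening: 0.0418
shift [-1.4  0.9  9.1] turn 0.1 | [0.5811 0.0914 0.2191] [1.7995e+02 6.0000e-02 9.0110e+01] t 12.8167 op 0.0418 j6 0.02
```

View pics/w4.png

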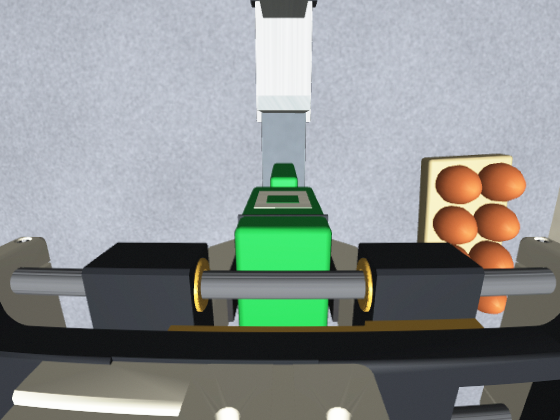

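The gauge lies straight ahead: jaw-plate top at (283,104), bed (256–312 across), post at (284,182), all centred near column 284. I enlarge that part to measure it.

Run:
```python
from meas import *
im=cv2.imread('pics/w4.png'); cv2.imwrite('pics/w4c.png',cv2.resize(im[0:190,230:340],None,fx=3.15,fy=3.15,interpolation=2))
g=cv2.cvtColor(im,cv2.COLOR_BGR2GRAY).astype(int)
C=cal('wrist')
for v in (20,40,60,80,90,105,118,140,155):
    print(v,list(g[v,246:270]),list(g[v,300:324]))
```

```text
20 [np.int64(195), np.int64(192), np.int64(190), np.int64(191), np.int64(194), np.int64(193), np.int64(190), np.int64(186), np.int64(185), np.int64(202), np.int64(243), np.int64(243), np.int64(243), np.int64(243), np.int64(243), np.int64(244), np.int64(245), np.int64(243), np.int64(241), np.int64(243), np.int64(244), np.int64(242), np.int64(242), np.int64(243)] [np.int64(244), np.int64(242), np.int64(242), np.int64(243), np.int64(244), np.int64(245), np.int64(245), np.int64(244), np.int64(243), np.int64(242), np.int64(241), np.int64(241), np.int64(213), np.int64(193), np.int64(192), np.int64(188), np.int64(187), np.int64(184), np.int64(187), np.int64(191), np.int64(192), np.int64(190), np.int64(190), np.int64(192)]
40 [np.int64(192), np.int64(192), np.int64(194), np.int64(190), np.int64(188), np.int64(188), np.int64(189), np.int64(190), np.int64(198), np.int64(226), np.int64(246), np.int64(243), np.int64(243), np.int64(243), np.int64(244), np.int64(244), np.int64(245), np.int64(243), np.int64(242), np.int64(243), np.int64(244), np.int64(243), np.int64(242), np.int64(243)] [np.int64(2
[... 4728 characters left out ...]
t64(183), np.int64(185), np.int64(189), np.int64(189), np.int64(188), np.int64(185), np.int64(184), np.int64(182), np.int64(184), np.int64(185), np.int64(185), np.int64(189), np.int64(191), np.int64(191), np.int64(188), np.int64(176), np.int64(169), np.int64(168), np.int64(168), np.int64(170), np.int64(168), np.int64(171), np.int64(170)] [np.int64(167), np.int64(168), np.int64(168), np.int64(169), np.int64(182), np.int64(144), np.int64(184), np.int64(189), np.int64(189), np.int64(192), np.int64(193), np.int64(193), np.int64(195), np.int64(193), np.int64(191), np.int64(189), np.int64(190), np.int64(192), np.int64(187), np.int64(182), np.int64(187), np.int64(189), np.int64(187), np.int64(189)]
```

View pics/w4c.png

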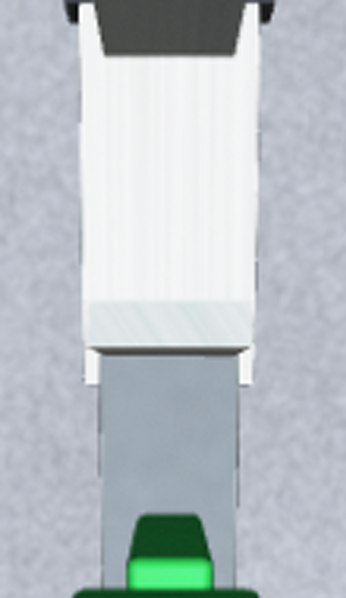

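Run:
```python
from meas import *
C=cal('wrist')
for nm,u,v,z in (('bedL',255.2,20,.02),('bedR',312.8,20,.02),('bedL',256.5,118,.02),('bedR',310,118,.02),('jaw front',283.5,95,.11),('jaw back',283.5,110.5,.11),('anvil foot/face at bed?',283.5,17.5,.02),('bed near',257,122,.02),('carrL',261,140,.048),('carrR',305.5,140,.048),('bed L40',255.1,40,.02),('bed R40',312,40,.02)):
    print(nm,atz('wrist',u,v,z,C).round(4))
from go import go
go(.582,.224,.21,90)
```

```text
bedL [0.5526 0.2696 0.02  ]
bedR [0.6133 0.2698 0.02  ]
bedL [0.5524 0.1686 0.02  ]
bedR [0.6123 0.1688 0.02  ]
jaw front [0.5822 0.1856 0.11  ]
jaw back [0.5823 0.1732 0.11  ]
anvil foot/face at bed? [0.5824 0.2721 0.02  ]
bed near [0.5529 0.1643 0.02  ]
carrL [0.559  0.1458 0.048 ]
carrR [0.6057 0.1459 0.048 ]
bed L40 [0.5522 0.2498 0.02  ]
bed R40 [0.6128 0.2499 0.02  ]
shift [132.6   1.1   9.4] turn 0.1 | [0.5811 0.0914 0.2195] [1.7991e+02 6.0000e-02 9.0110e+01] t 12.8667 op 0.0418 j6 0.02
```

```bash
python3 -m pendant '[[[10,1,0],0],[[32,1.5,0],0],[[62,1.5,0],0],[[92,1.5,0],0],[[115,1.5,0],0],[[130,1.5,0],0],[[136,1.5,0],0],[[136,1.5,0],0],[[136,1.5,0],0]]'; python3 go.py .5825 .2275 .082 90
```

```text
time: 13.62
tool_pos: [0.5823, 0.2267, 0.2194]
tool_rot: [3.14, 0.002, 1.573]
contact_force: [0.3, -0.4, -1.3]
opening: 0.0423
shift [  1.    0.  137.4] turn 0.1 | [0.5823 0.2267 0.2194] [1.7992e+02 1.0000e-01 9.0110e+01] t 13.6167 op 0.0423 j6 0.25
```

Run:
```python
from meas import *
a=snap('scene','s5.png')[180:280,280:450]; b=snap('top','t5.png')[170:250,110:270]
cv2.imwrite('pics/c5.png',cv2.vconcat([cv2.resize(a[:,:,::-1],(500,294),interpolation=2),cv2.resize(b[:,:,::-1],(500,250),interpolation=2)]))
```

```text
(no output)
```

View pics/c5.png

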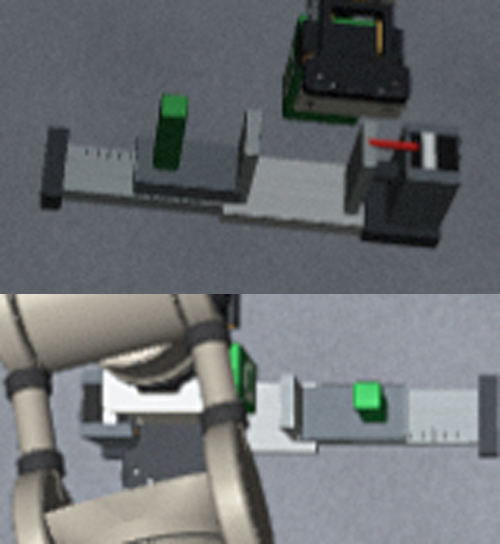

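The scene crop shows the tin above the gap between jaw and anvil. I lower it in stages.

```bash
python3 -m pendant '[[[1,0,10],0],[[1,0,28],0],[[1,0,45],0],[[1,0,60],0],[[1,0,75],0],[[1,0,90],0],[[1,0,105],0],[[1,0,118],0],[[1,0,126],0],[[1,0,132],0]]'; python3 -m pendant '[[[0,0,1],0],[[0,0,2],0],[[0,0,2],0]]'; python3 go.py .5825 .2275 .0741 90;  python3 - <<'E'
from meas import *
a=snap('scene','s6.png')[180:280,280:450]; b=snap('top','t6.png')[170:250,110:270]
cv2.imwrite('pics/c6.png',cv2.vconcat([cv2.resize(a[:,:,::-1],(500,294),interpolation=2),cv2.resize(b[:,:,::-1],(500,250),interpolation=2)]))
E
```

```text
time: 14.55
tool_pos: [0.5823, 0.2259, 0.086]
tool_rot: [-3.141, 0.002, 1.57]
contact_force: [-0.5, -0.6, -1.5]
opening: 0.0423
time: 14.8
tool_pos: [0.5826, 0.2258, 0.0843]
tool_rot: [3.141, 0.002, 1.57]
contact_force: [-0.1, -0.3, -2.1]
opening: 0.0422
shift [ 1.8 -0.1 10.2] turn -0.0 | [0.5826 0.2258 0.0843] [1.7998e+02 1.1000e-01 8.9950e+01] t 14.8 op 0.0422 j6 0.25
```

View pics/c6.png

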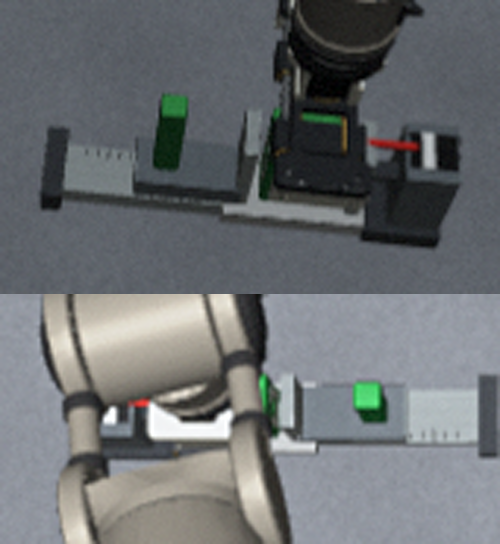

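The tin is inside the gap and the forces are normal. I continue to the bed.

```bash
python3 -m pendant '[[[1.5,0,2],0],[[1.5,0,4],0],[[1.5,0,6],0],[[1.5,0,7.5],0],[[1.5,0,8.5],0],[[1.5,0,9.2],0],[[1.5,0,9.2],0]]'
```

```text
time: 15.48
tool_pos: [0.5826, 0.2274, 0.0753]
tool_rot: [3.141, 0.002, 1.57]
contact_force: [-0.6, -0.1, -2.1]
opening: 0.0418
```

```bash
python3 -m pendant '[[[0,0,0.5],0],[[0,0,1],0],[[0,0,1.3],0],[[0,0,1.3],0]]'
```

```text
time: 15.82
tool_pos: [0.5826, 0.2274, 0.0741]
tool_rot: [3.141, 0.002, 1.57]
contact_force: [-0.7, 0.1, -0.0]
opening: 0.0419
```

```bash
python3 -m pendant '[[[0,0,0.5],0],[[0,0,0.5],0]]'; python3 -m pendant '[[[0,0,0],0],[[0,0,0],0],[[0,0,0],0],[[0,0,0],0],[[0,0,0],0],[[0,0,0],0],[[0,0,0],0]]' 1; python3 -m pendant '[[[0,0,-8],0],[[0,0,-22],0],[[0,0,-42],0],[[0,0,-65],0],[[0,0,-85],0],[[0,0,-105],0],[[0,0,-120],0],[[0,0,-130],0],[[0,0,-135],0],[[0,0,-135],0]]'; python3 go.py .5825 .11 .21 90
```

```text
time: 15.98
tool_pos: [0.5826, 0.2274, 0.0741]
tool_rot: [3.141, 0.002, 1.57]
contact_force: [-2.0, -0.5, 2.5]
opening: 0.0422
time: 16.57
tool_pos: [0.5827, 0.2274, 0.0741]
tool_rot: [3.141, 0.002, 1.57]
contact_force: [0.9, -0.7, 0.3]
opening: 0.0842
time: 17.4
tool_pos: [0.5829, 0.2277, 0.2102]
tool_rot: [3.139, 0.001, 1.57]
contact_force: [0.0, -0.5, 0.4]
opening: 0.0916
shift [-117.7   -0.3    0.4] turn -0.0 | [0.5829 0.2277 0.2102] [1.7983e+02 8.0000e-02 8.9970e+01] t 17.4 op 0.0916 j6 0.25
```

```bash
python3 -m pendant '[[[-10,0,0],0],[[-35,0,0],0],[[-65,0,0],0],[[-95,0,0],0],[[-120,0,0],0],[[-145,0,0],0],[[-170,0,0],0],[[-185,0,0],0],[[-190,0,0],0],[[-190,0,0],0]]';  python3 - <<'E'
from meas import *
from go import go
go(.5825,.1115,.21,90)
im=snap('wrist','w7.png');C=cal('wrist')
for p,a,r in blobs(im,'green'):
    if a>100: print(p.round(1),a,np.round(r[1],1),'z.14',atz('wrist',*r[0],.14,C).round(4),'z.11',atz('wrist',*r[0],.11,C).round(4),round(r[2],1))
a=snap('scene','s7.png')[180:280,280:450]; b=snap('top','t7.png')[170:250,110:270]
cv2.imwrite('pics/c7.png',cv2.vconcat([cv2.resize(a[:,:,::-1],(500,294),interpolation=2),cv2.resize(b[:,:,::-1],(500,250),interpolation=2)]))
E
```

```text
time: 18.23
tool_pos: [0.5823, 0.0362, 0.2095]
tool_rot: [3.141, 0.001, 1.568]
contact_force: [0.5, 0.0, 0.4]
opening: 0.0921
shift [75.3 -0.  -0.6] turn -0.2 | [0.5823 0.0362 0.2095] [1.7994e+02 8.0000e-02 8.9840e+01] t 18.2333 op 0.0921 j6 -0.07
[280.8   1.1] 169 [ 3. 54.] z.14 [0.5828 0.1884 0.14  ] z.11 [0.5828 0.1989 0.11  ] 90.0
[281.5 117.5] 886 [29. 29.] z.14 [0.5823 0.1129 0.14  ] z.11 [0.5822 0.1134 0.11  ] 90.0
```

View pics/c7.png

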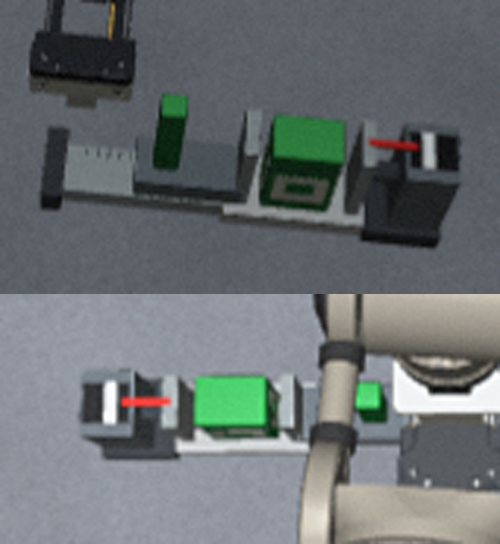

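View pics/w7.png

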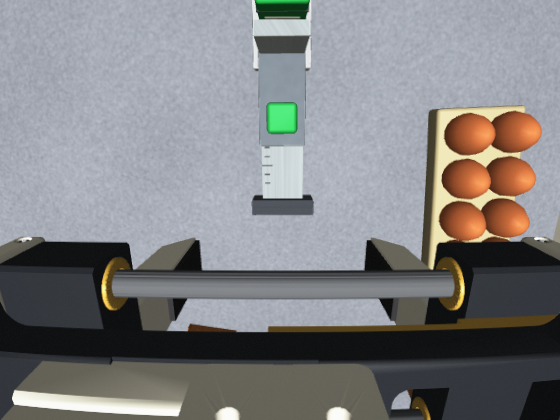

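The tin stands alone, centred between jaw and anvil, with the pointer at rest short of the white band. The post top is at wrist pixel (281,117), which is (0.582, 0.112). I go to the post.

```bash
python3 -m pendant '[[[15,0,0],0],[[40,0,0],0],[[60,0,0],0],[[72,0,0],0],[[76,0,5],0],[[76,0,25],0],[[76,0,50],0],[[76,0,75],0],[[76,0,95],0],[[76,0,106],0]]' 1; python3 -m pendant '[[[0,0,0],0],[[0,0,0],0]]' 1; python3 go.py .5823 .112 .103 90
```

```text
time: 19.22
tool_pos: [0.5812, 0.1141, 0.101]
tool_rot: [-3.139, 0.002, 1.571]
contact_force: [-0.8, 0.3, -0.4]
opening: 0.0916
time: 19.38
tool_pos: [0.5808, 0.1139, 0.1004]
tool_rot: [-3.138, 0.002, 1.571]
contact_force: [0.4, -0.9, -0.0]
opening: 0.0918
shift [-1.9  1.4 -2.6] turn 0.0 | [0.5808 0.1139 0.1004] [-1.7977e+02  1.0000e-01  9.0030e+01] t 19.3833 op 0.0918 j6 0.07
```

```bash
python3 -m pendant '[[[-1,1.5,-2],0],[[-2,1.5,-2.5],0],[[-2,1.5,-2.5],0],[[-2,1.5,-2.5],0]]'; python3 -m pendant '[[[0,0,0],0],[[0,0,0],0],[[0,0,0],0],[[0,0,0],0],[[0,0,0],0],[[0,0,0],0],[[0,0,0],0],[[0,0,0],0],[[0,0,0],0],[[0,0,0],0]]' 0.1 30; python3 go.py .5823 .112 .103 90
```

```text
time: 19.72
tool_pos: [0.5829, 0.1118, 0.104]
tool_rot: [-3.14, 0.002, 1.571]
contact_force: [0.3, -0.1, -0.3]
opening: 0.0915
time: 20.55
tool_pos: [0.5829, 0.1118, 0.1039]
tool_rot: [-3.14, 0.002, 1.571]
contact_force: [0.7, 0.7, 0.4]
opening: 0.0298
shift [ 0.2 -0.6  0.9] turn 0.0 | [0.5829 0.1118 0.1039] [-1.7989e+02  1.0000e-01  9.0020e+01] t 20.55 op 0.0298 j6 0.06
```

Still closing (30 mm; the post is 22 mm).

```bash
python3 -m pendant '[[[0,0,0],0],[[0,0,0],0],[[0,0,0],0],[[0,0,0],0],[[0,0,0],0]]'; python3 -m pendant '[[[1,0,0],0],[[3,0,0],0],[[5,0,0],0],[[7,0,0],0],[[9,0,0],0],[[10,0,0],0],[[10,0,0],0]]'
```

```text
time: 20.97
tool_pos: [0.5818, 0.1118, 0.1039]
tool_rot: [-3.137, 0.002, 1.571]
contact_force: [-4.6, -0.8, 3.0]
opening: 0.0217
time: 21.55
tool_pos: [0.5818, 0.1198, 0.1039]
tool_rot: [-3.137, 0.005, 1.571]
contact_force: [-3.5, -8.5, 2.4]
opening: 0.0221
```

```bash
python3 -m pendant '[[[2,0,0],0],[[4,0,0],0],[[6,0,0],0],[[8,0,0],0],[[10,0,0],0],[[12,0,0],0],[[13,0,0],0],[[13,0,0],0]]';  python3 - <<'E'
from meas import *
a=snap('scene','s8.png')[180:280,280:450]; b=snap('top','t8.png')[170:250,110:270]
cv2.imwrite('pics/c8.png',cv2.vconcat([cv2.resize(a[:,:,::-1],(500,294),interpolation=2),cv2.resize(b[:,:,::-1],(500,250),interpolation=2)]))
E
```

```text
time: 22.22
tool_pos: [0.5817, 0.1306, 0.1039]
tool_rot: [-3.136, 0.009, 1.571]
contact_force: [-2.4, -11.7, 1.5]
opening: 0.0221
```

View pics/c8.png

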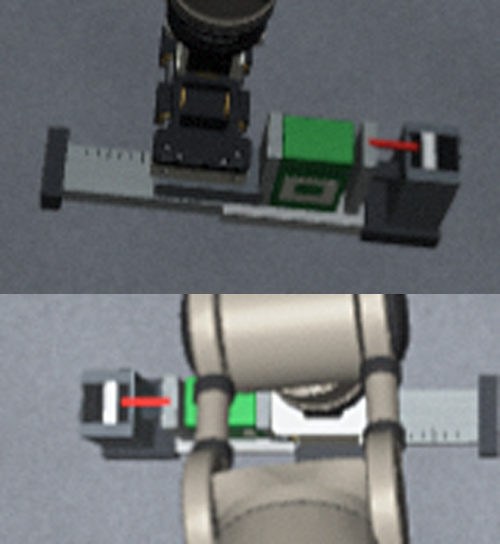

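The jaw is on the tin, the gap to the anvil is about 5 mm and the pointer is still at rest. I creep on.

```bash
python3 -m pendant '[[[1,0,0],0],[[2.5,0,0],0],[[4,0,0],0],[[5.5,0,0],0],[[7,0,0],0],[[8.5,0,0],0],[[10,0,0],0],[[10,0,0],0]]';  cat > pt.py <<'E'
from meas import *
import sys
k=sys.argv[1]
a=snap('scene',f's{k}.png'); b=snap('top',f't{k}.png')
for n,im in(('scene',a),('top',b)):
    for p,ar,r in blobs(im,'red'):
        if (n=='scene' and p[0]>380) or (n=='top' and p[0]<200): print(n,p,ar,r[1])
cv2.imwrite(f'pics/c{k}.png',cv2.vconcat([cv2.resize(a[210:250,350:450,::-1],(700,280),interpolation=2),cv2.resize(b[185:225,120:220,::-1],(700,280),interpolation=2)]))
E
python3 pt.py 9
```

```text
time: 22.98
tool_pos: [0.5817, 0.1385, 0.1039]
tool_rot: [-3.136, 0.012, 1.571]
contact_force: [-3.2, -10.8, 2.0]
opening: 0.0217
scene [414.25   228.6875] 32 (2.0, 15.0)
top [155.09090909 204.        ] 44 (15.0, 2.0)
```

View pics/c9.png

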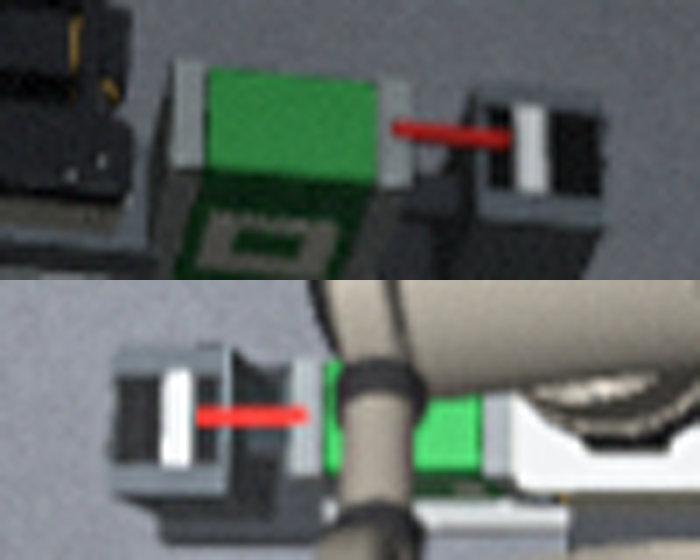

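Tin, jaw and anvil are all touching and the pointer is just reaching the band, pushed about 2 mm. About 8 mm more to go, in two steps.

```bash
python3 -m pendant '[[[1,0,0],0],[[2,0,0],0],[[3,0,0],0],[[4,0,0],0],[[5,0,0],0],[[6,0,0],0],[[7,0,0],0],[[7,0,0],0]]'; python3 pt.py 10
```

```text
time: 23.75
tool_pos: [0.5817, 0.1427, 0.1039]
tool_rot: [-3.136, 0.016, 1.571]
contact_force: [-2.4, -14.1, 1.9]
opening: 0.0217
scene [415.94117647 228.85294118] 34 (2.0, 15.0)
top [153.56410256 204.05128205] 39 (14.0, 2.0)
```

View pics/c10.png

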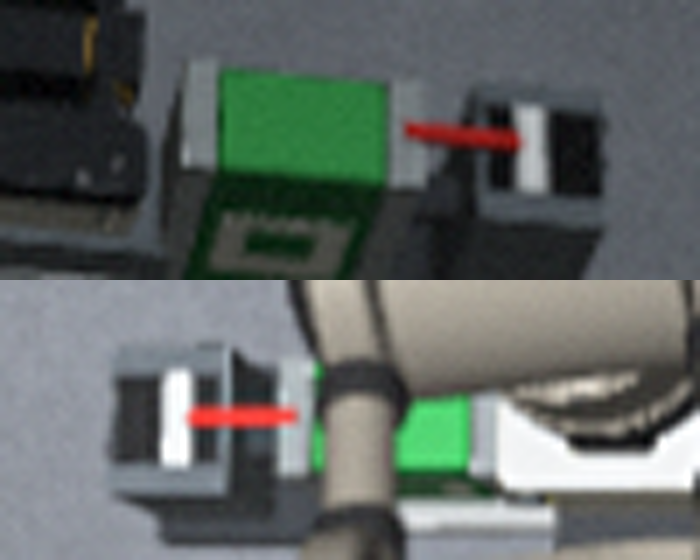

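The anvil is pushed back about 6 mm (pointer shifted 2.2 px, about 2.7 mm per px). One more step of about 4 mm.

```bash
python3 -m pendant '[[[1,0,0],0],[[2,0,0],0],[[3,0,0],0],[[4,0,0],0],[[5,0,0],0],[[6,0,0],0],[[6.5,0,0],0],[[6.5,0,0],0]]'; python3 pt.py 11
```

```text
time: 24.52
tool_pos: [0.5817, 0.146, 0.1039]
tool_rot: [-3.135, 0.021, 1.571]
contact_force: [-3.3, -15.8, 2.1]
opening: 0.0223
scene [416.84848485 228.87878788] 33 (2.0, 15.0)
top [152.86486486 204.05405405] 37 (14.0, 2.0)
```

View pics/c11.png

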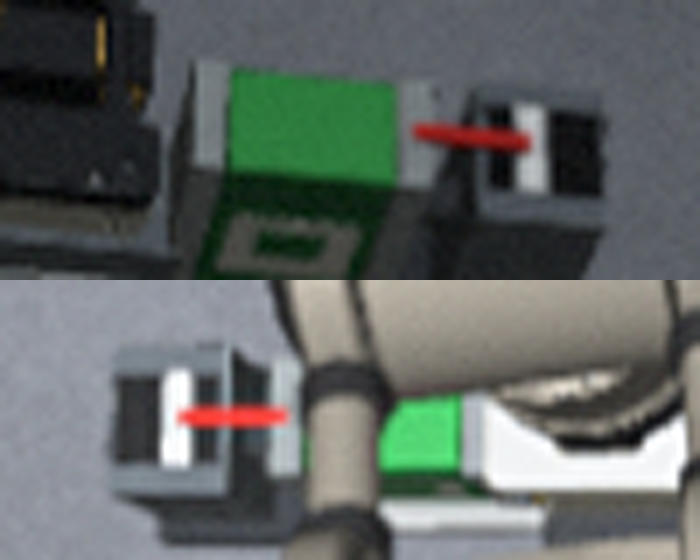

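The pointer tip is near the middle of the white band, about 9 mm. I let go and rise.

```bash
python3 -m pendant '[[[0,0,0],0],[[0,0,0],0],[[0,0,0],0],[[0,0,0],0],[[0,0,0],0],[[0,0,0],0],[[0,0,0],0],[[0,0,0],0]]' 1;python3 -m pendant '[[[0,0,0],0],[[0,0,-10],0],[[0,0,-25],0],[[0,0,-45],0],[[0,0,-65],0],[[0,0,-85],0],[[0,0,-100],0],[[-10,0,-110],0],[[-35,0,-115],0],[[-65,0,-115],0]]';python3 -m pendant '[[[-35,0,0],0],[[-70,0,0],0],[[-105,0,0],0],[[-120,0,0],0],[[-120,0,0],0],[[-120,0,0],0],[[-120,0,0],0]]'; python3 pt.py 12
```

```text
time: 25.28
tool_pos: [0.5817, 0.1462, 0.1039]
tool_rot: [-3.135, 0.021, 1.571]
contact_force: [0.2, -0.4, -0.2]
opening: 0.0706
time: 26.12
tool_pos: [0.5828, 0.0836, 0.2221]
tool_rot: [-3.138, 0.021, 1.574]
contact_force: [0.8, -1.4, -0.7]
opening: 0.0917
time: 26.7
tool_pos: [0.583, -0.036, 0.2246]
tool_rot: [-3.137, 0.02, 1.574]
contact_force: [-0.8, 0.3, -0.1]
opening: 0.0918
scene [416.78125 228.90625] 32 (2.0, 15.0)
top [152.86486486 204.05405405] 37 (14.0, 2.0)
```

View pics/c12.png

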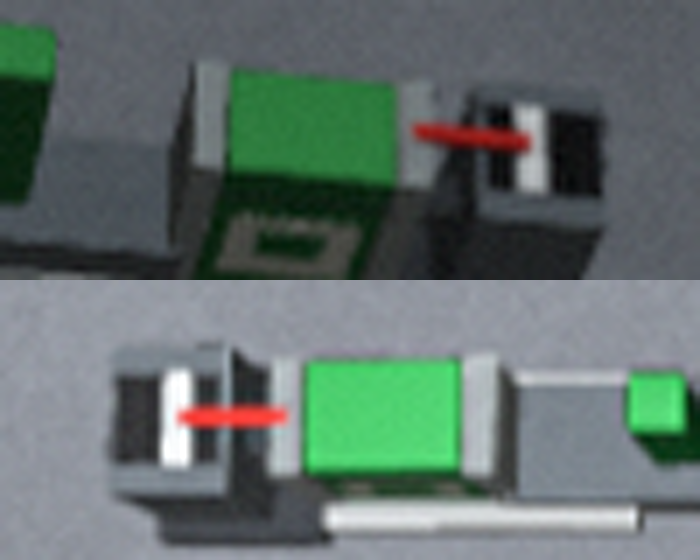

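View pics/s12.png

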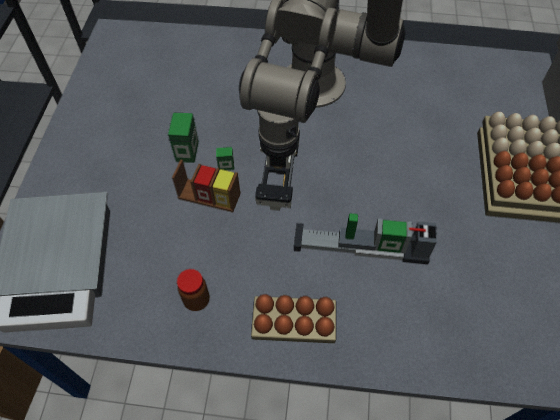

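The tin stands clamped between jaw and anvil. The pointer tip is mid-band at (425,230) in the scene view and unchanged since release. The arm is clear and the bystanders have not moved.

Run:
```python
from h import *
print(np.abs(robot.observe()['qvel']).max().round(4)); print(robot.hand_in())
```

```text
0.0056
the job is handed in; nothing more can be done
None
```

I lifted the mid-size green tin out of the end lane of the rack and stood it on the open counter. I then regripped it by its 42 mm sides and stood it on the gauge bed, wide way across the jaws. I slid the jaw on by the grip post, let go, backed off and handed in at about 27 s of the 67 s allowed.

**Last checks:**
- **Anvil:** the pointer tip sits inside the white band, a little short of the middle. I estimate 8 to 9 mm of push from the pictures, good to a millimetre or two, and it did not move when I released the jaw.
- **Tin:** it looks upright and square between jaw and anvil, with both faces touching it. After the jaw closed I checked this by eye only.
- **Robot:** it was clear of everything at hand-in, with wrist force near zero.
- **Other things:** by eye the other tins, the jar and the egg tray look where they started.

No check failed. The only mismatch was in locating the gauge, where the cameras disagreed by 2 to 4 mm along the slide, so I judged the final push from the pointer instead. The hand-in gave no verdict.

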